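# Pop the cutter box and swing its lid fully open

## Task

Press the yellow release tab on the front of the white cutter box so that its red lid springs up part way and stands free, then push the lid over backwards until it is fully open and stays open by itself. Do it all by touch: do not pick up or push away the stamp, jar, cup and ring cutter that stand around the box.

Things in the scene. Friction and masses are not known exactly. Their poses are not given: they have to be found in the camera images.
- cutter_box: White plastic box with suction feet, fixed to the worktop, 150 (x) by 190 (y) by 105 mm high, open on top under the lid, walls 6 mm. Origin: centre of its underside on the worktop. Its -x axis points out of the front, where the tab is; +x to the hinge at the back; z up.
- tab_press (a point): The spot to press on the yellow release tab: the middle of the outer part of its upper face, 126 mm in front of the box's centre and 94 mm above the worktop when not pressed. The tab is a level plate 44 mm wide (y) and 6 mm thick that spans 96 to 138 mm in front of the box's centre; it has an upright hook at its inner end that reaches 119 mm above the worktop and holds the lid's front edge down. Axes as the box's while not pressed.
- tab (a joint): Release tab, a rocker turning about a level pin 34 mm behind and 9 mm below tab_press: 0 at rest, grows to its stop at 0.35 rad as the tab is pressed down (tab_press then sinks about 11 mm). The lid comes free at roughly 0.2 rad. A spring returns the tab; pressing it to the stop takes about 5 to 6 N at tab_press.
- lid (a joint): Hinge angle of the red lid: 0 shut and latched, about 0.65 rad after the spring leaf under it has lifted it (it floats there on the spring and falls back to there when let go before upright), 1.57 upright, 1.9 fully open against its stop, where its weight keeps it. Pushing needs under 3 N near the front edge.
- lid_front (a point): Middle of the lid's front edge, on its underside. The lid is a flat red plate 155 mm (from hinge to front edge) by 186 mm wide by 8 mm thick, mass about 0.14 kg; when shut this point is 83 mm in front of the box's centre and 105 mm above the worktop. Axes turn with the lid: z out of its upper side, +x to the hinge.
- lid_hinge (a point): Middle of the lid's hinge line, 72 mm behind the box's centre and 105 mm above the worktop. The lid turns about the box's y axis through this point; its front edge swings up and back. A steel spring leaf 30 mm wide reaches 50 mm forwards from here under the lid and may be left standing up at 0.65 rad.
- stamp: Wooden stamp standing on its foot, 48 mm across, 80 mm high, stem 20 mm across. Origin: centre of its underside. Leave alone.
- jar: Closed amber glass jar with a steel cap, 60 mm across, 85 mm high. Origin: centre of its underside. Leave alone.
- cup: Small blue ceramic cup without handle, 68 mm across, 65 mm high. Origin: centre of its underside. Leave alone.
- cutter: Steel ring cutter, 70 mm across, 40 mm high, wall 3 mm. Origin: centre of its underside. Leave alone.

How it is judged:
On the way:
1. the tab has been pressed and the lid has sprung up part way (0.5 to 0.8 rad), untouched by the robot (value of joint lid between 0.5 and 0.8 rad and contact force between each of the arm, the fingers and cutter_box below 0.1 N), for 0.1 s.
At the end, for the whole second after the job is handed in: The lid rests fully open (over 1.75 rad of 1.9) and still, the tab has sprung back (under 0.06 rad), and stamp, jar, cup and ring cutter stand upright within 20 mm of where they stood (value of joint lid above 1.75 rad and velocity of joint lid between -0.05 and 0.05 rad/s and value of joint tab below 0.06 rad and distance of each of stamp, jar, cup, cutter from where it was at the start of the episode below 0.02 m and angle between each of stamp, jar, cup, cutter's own z axis and vertical below 0.2 rad); the robot touches nothing.
It fails at once if the stamp, jar, cup or ring cutter is lifted, carried or pushed more than 20 mm (distance of any of stamp, jar, cup, cutter from where it was at the start of the episode above 0.02 m).
It also fails if it takes over 42 s, if anything falls off the work surface, if the arm or the gripper's body presses on something with over 40 N, if the wrist force passes 120 N, or if a joint passes its speed limit or range.

## Robot

A 7-joint arm with a two-finger parallel gripper is mounted at the origin on the work surface. World frame = base frame: x ahead of the robot, y to its left, z up, the work surface at z = 0. Lengths are in m, angles in rad, forces in N, time in s.
With the tool pointing down it reaches from about 0.425 to 0.925 m from the base axis. Payload 6.8 kg.
Tool frame: the origin (TCP) lies on the front face of the gripper's body, between the roots of the fingers; the fingertips stand 73 mm ahead of it and the grasp point (between the pads) lies 54 mm ahead of it (tcp_to_tips is the distance from the TCP to the fingertips, in m); z points along the fingers, x is the direction in which the jaws open and shut, and the axes are right-handed (so a half turn about z gives the same grasp; the last joint's range is limited). The gripper opens to 85 mm and grips with 20 to 120 N. Pads are 22 mm wide; open, the fingers measure 114 mm over their backs; the gripper's body (76 mm by 85 mm) begins 54 mm behind the grasp point. The pads swing forward as they close: fully open they stand 13 mm farther back than shut.
Start: joints at [-1.275, 0.477, 0.022, 1.555, -0.011, 1.109, -0.083], TCP at [0.265, 0.621, 0.304] pointing down, gripper open.
Joint ranges: [-2.96, 2.96], [-0.34, 2.1], [-1.41, 1.46], [0.24, 2.44], [-1.37, 4.51], [0.17, 1.92], [-2.96, 2.96]. Speed limits (rad/s): [2.39, 2.39, 3.14, 3.14, 3.14, 3.14, 3.14].

## Interface

Orientations are given as a unit quaternion [w, x, y, z].
In Python, from station import get_obs, read_camera, hand_in, look_for, silhouettes, tcp_to_tips gives the robot as it stands. The module is installed in compiled form; this text tells all that it offers.
- The arm moves only by the tool apply_moves, never from a script. Its argument "moves" is a list of rows, each a list of 3 entries, a list of its own where there are three numbers: the shift along the tool's x, y, z in units of 25 mm (1.0 is 25 mm), then the turn, a rotation vector about the tool's x, y, z in units of 10 degrees (1.0 is 10 degrees), then the gripper's target within -1 to 1 (fully open at 1, half-way at 0, shut at -1). In form: [[[dx, dy, dz], [rx, ry, rz], jaw], ...]. A call has 1 to 20 rows; each row is the pose to reach, as a shift and turn from the pose commanded when the call began, along the tool's axes at that moment; what a row does not reach only later rows make up. A row lasts 1/8 s, in which the tool goes at most 62.5 mm and 10.7 degrees, less where a joint would pass 70% of its speed; a pose out of reach is approached as far as the arm can. A call with a gripper value outside its range is refused whole. The fingers move at their own pace and stop on an object; "force" is the grip in N (left out, the last holds). Time passes only in rows, so rows that repeat a pose let the fingers close. It gives the time, the measured TCP pose, the force and the opening at its end, in the units of the state.
- get_obs(): the state, without advancing time (a new reading comes with each control period).
- read_camera(name): name is "scene" or "top" or "wrist"; returns a dict with "color" (400x640x3 uint8, red, green, blue), "mtx" (3x3 intrinsics, pixels), "eye" and "rotation" of the camera in the world; the wrist camera has in their place "hand_eye" (4x4, takes a point from camera to tool coordinates, whose origin is the TCP and whose axes are the tool frame's). Camera axes: x right, y up, looking along -z (the intrinsics and any distortion apply to the point x, -y, -z); pixel columns grow to the right and rows downward; lengths in m; the calibration is good to about 2 mm. A picture is of the moment at which its call begins: read the wrist's pose just before it. There is no depth.
- hand_in(): hands the job in, once; it reports no verdict.
Trained networks look in the newest picture that a camera, given by its name, has taken for a name from the list of things; names that differ only in an ending like _2 or _b are one class to them, and where a whole thing is asked for, a point or a joint stands for the part that bears it (a point fixed in the world has none). Each returns a list of dicts, best first, with "conf" (0 to 1); they miss things now and then, are a little off and sometimes report something else, mostly with a low value. They report only what shows in the picture. A call takes as long as a camera call.
- look_for(camera, query): "pixel" ([row, column] in pixels, amid what is visible of it).
- silhouettes(camera, query): "mask" (400x640 bool, what is visible of it) and "pixel" ([row, column] in pixels, amid what is visible of it).
The state is a dict: "t": time; "q": joint angles; "joint_vel": joint speeds; "joint_torque": joint torques, N m; "eef_pos": TCP position; "tool_rot": TCP orientation; "contact_force": force on the tool from outside, world axes, zero at the start; "torque": the same for the moment, N m; "gripper_width": opening from 0.0 (shut) to 1.0 (fully open).
Only numpy, scipy, OpenCV 4.12 (cv2) and the standard library are available. Lean on these libraries where they do the work, as an engineer would, in place of code of your own. Each camera call takes 0.05 s, during which the arm holds its last target.

## Working session

There is one attempt and no reset: what is moved stays moved. The work goes in short steps, Python scripts to look and compute and a tool call to move; the robot and the scene stay as the last step left them, time stands still between calls to the robot, and variables do not carry over. Pictures are saved under pics/ and viewed, and the job is handed in when it is done.

Besides the shell and the picture viewer there is one more tool, called after "Call:" by a JSON object that holds its "api" and its "payload". apply_moves: Moves the arm, as the interface text tells. Its arguments: {"type":"object","properties":{"moves":{"type":"array"},"force":{"type":"number"}},"required":["moves"]}

```bash
mkdir -p pics
cat > h.py <<'E'
import numpy as np,cv2
from station import *
def save(n,f):
    c=read_camera(n); cv2.imwrite('pics/'+f,c['color'][:,:,::-1]); return c
E
python3 - <<'E'
from h import *
o=get_obs();print({k:np.round(v,3) for k,v in o.items()},tcp_to_tips)
for n in('scene','top'):
    c=save(n,n+'0.png');print(n,c['mtx'].tolist(),c['eye'],c['rotation'],[k for k in c])
    for q in('cutter_box','tab','lid','stamp','jar','cup','cutter'):
        print(q,[(np.round(d['pixel']),round(d['conf'],2)) for d in look_for(n,q)][:3])
print(get_obs()['t'])
E
```

```text
{'t': np.float64(0.0), 'q': array([-1.275,  0.478,  0.022,  1.556, -0.012,  1.109, -0.083]), 'joint_vel': array([-0.   , -0.001, -0.002, -0.   , -0.001, -0.001,  0.001]), 'joint_torque': array([-0.0000e+00, -5.9646e+01,  1.6080e+00, -2.8118e+01,  1.3000e-02,
        1.0000e-02, -0.0000e+00]), 'eef_pos': array([0.265, 0.62 , 0.303]), 'tool_rot': array([ 0.001,  0.835,  0.551, -0.001]), 'contact_force': array([-0.353, -0.808, -0.392]), 'torque': array([ 0.013, -0.003, -0.001]), 'gripper_width': np.float64(1.001)} 0.0726
scene [[377.245456386031, 0.0, 318.19432408326696], [0.0, 377.245456386031, 197.92350689533592], [0.0, 0.0, 1.0]] [1.19077317 0.28942753 0.5220938 ] [0.48975865 0.27262665 0.38670494 0.7323049 ] ['color', 'mtx', 'eye', 'rotation']
cutter_box []
tab [(array([165., 298.]), 0.6)]
lid [(array([184., 275.]), 0.64), (array([208., 190.]), 0.49)]
stamp []
jar [(array([169., 225.]), 0.87)]
cup [(array([262., 340.]), 0.75)]
cutter [(array([209., 192.]), 0.68)]
top [[400.098425796546, 0.0, 314.6630947429311], [0.0, 400.098425796546, 200.10245425485348], [0.0, 0.0, 1.0]] [0.37575895 0.05277682 1.04932539] [-0.65759916 -0.07362212  0.07993703  0.74548856] ['color', 'mtx', 'eye', 'rotation']
cutter_box [(array([201., 346.]), 0.73)]
tab [(array([235., 339.]), 0.87)]
lid [(array([196., 341.]), 0.84)]
stamp [(array([219., 270.]), 0.69)]
jar []
cup [(array([168., 263.]), 0.89)]
cutter [(array([170., 419.]), 0.77)]
0.8
```

View pics/top0.png

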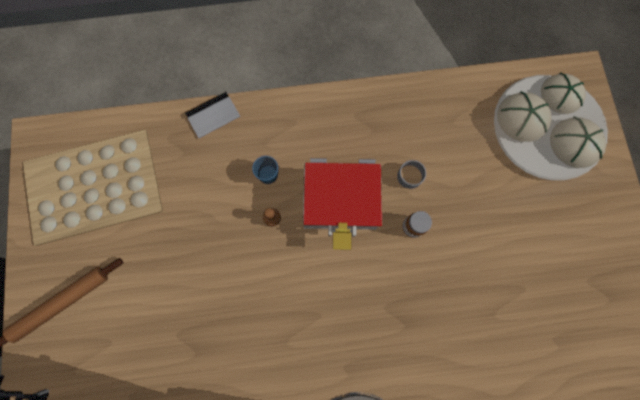

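View pics/scene0.png

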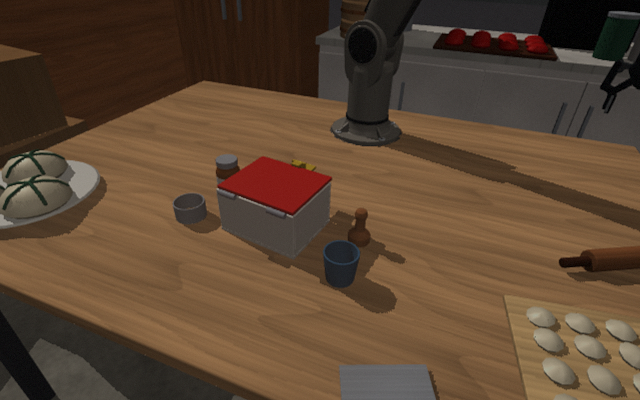

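The top view shows the lid at about (195,343), with the tab at (237,342) facing the robot. The jar and stamp stand on either side of the tab. Next I'll fit the box pose.

```bash
cat >> h.py <<'E'
from scipy.spatial.transform import Rotation as R
from scipy.optimize import least_squares
def Rq(q): return R.from_quat([q[1],q[2],q[3],q[0]]).as_matrix()
def proj(c,P):
    p=(np.atleast_2d(P)-c['eye'])@Rq(c['rotation']); p=p*[1,-1,-1]
    u=p@np.array(c['mtx']).T; return u[:,:2]/u[:,2:]
def back(c,px,z): # px (u,v)
    d=np.linalg.inv(c['mtx'])@[px[0],px[1],1]; d=Rq(c['rotation'])@(d*[1,-1,-1]); s=(z-c['eye'][2])/d[2]; return c['eye']+s*d
def T(p,loc):
    c,s=np.cos(p[2]),np.sin(p[2]); l=np.atleast_2d(loc); return np.c_[p[0]+c*l[:,0]-s*l[:,1],p[1]+s*l[:,0]+c*l[:,1],l[:,2]]
E
python3 - <<'E'
from h import *
cs={n:read_camera(n) for n in('scene','top')}
L=np.array([[-.083,-.093,.113],[-.083,.093,.113],[.072,.093,.113],[.072,-.093,.113]])
def quad(c,n):
    hsv=cv2.cvtColor(c['color'],cv2.COLOR_RGB2HSV); m=(((hsv[...,0]<8)|(hsv[...,0]>172))&(hsv[...,1]>190)&(hsv[...,2]>60)).astype(np.uint8)
    k,l,s,ce=cv2.connectedComponentsWithStats(m); 
    if n=='scene': 
        m[:150]=0;k,l,s,ce=cv2.connectedComponentsWithStats(m)
    i=1+np.argmax(s[1:,4]); m=(l==i).astype(np.uint8)
    ct=max(cv2.findContours(m,0,2)[0],key=len); a=cv2.approxPolyDP(ct,5,True)[:,0]
    return a,s[i],ce[i]
for n,c in cs.items():
    a,s,ce=quad(c,n);print(n,a.tolist(),s)
    if n=='top':
        for q in a: print(back(c,q,.113))
        hsv=cv2.cvtColor(c['color'],cv2.COLOR_RGB2HSV);m=(abs(hsv[...,0].astype(int)-26)<5)&(hsv[...,1]>190)&(hsv[...,2]>60)
        r,cc=np.where(m[220:255,325:360]);print('yellow',r.min()+220,r.max()+220,cc.min()+325,cc.max()+325, back(c,(342.5,242),.094))
        for q,z in(('stamp',.08),('cup',.06),('cutter',.04),('jar',.085)):
            for d in look_for(n,q)[:2]: print(q,d['conf'],back(c,d['pixel'][::-1],z))
        print('jar px',back(c,(419,223),.085))
E
```

```text
scene [[218, 186], [292, 214], [330, 177], [261, 157]] [ 218  157  113   58 3552]
top [[309, 164], [306, 223], [380, 223], [378, 165]] [ 305  164   76   61 3514]
[0.67331542 0.03383931 0.113     ]
[0.52933298 0.05858205 0.113     ]
[ 0.50744789 -0.1150795   0.113     ]
[ 0.64958789 -0.13305414  0.113     ]Traceback (most recent call last):
  File "<stdin>", line 17, in <module>
    return umr_minimum(a, axis, None, out, keepdims, initial, where)
ValueError: zero-size array to reduction operation minimum which has no identity
```

Run:
```python
from h import *
L=np.array([[-.083,-.093,.113],[-.083,.093,.113],[.072,.093,.113],[.072,-.093,.113]])
cs={n:read_camera(n) for n in('scene','top')}
M={}
for n,c in cs.items():
    im=c['color'].astype(int); m=((im[...,0]>90)&(im[...,1]<45)&(im[...,2]<50)).astype(np.uint8)
    if n=='scene': m[:150]=0
    k,l,s,ce=cv2.connectedComponentsWithStats(m); i=1+np.argmax(s[1:,4]); M[n]=(l==i).astype(np.uint8); print(n,s[i])
def soft(P,c):
    S=8; m=np.zeros((400*2,640*2),np.uint8)
    cv2.fillPoly(m,[np.round((proj(c,P)+.5)*2*256-128).astype(np.int32)],255,shift=8); return cv2.resize(m,(640,400),interpolation=cv2.INTER_AREA)/255.
from scipy.optimize import minimize
def cost(p,ns): return sum(np.abs(soft(T(p*[.1,.1,.5],L),cs[n])-M[n]).sum() for n in ns)
for ns in(['top'],['scene'],['top','scene']):
    r=minimize(cost,np.array([5.97,-.37,-.14/.5]),(ns,),method='Nelder-Mead',options=dict(initial_simplex=np.array([[5.97,-.37,-.28],[6.1,-.37,-.28],[5.97,-.27,-.28],[5.97,-.37,-.18]]),maxiter=400))
    p=r.x*[.1,.1,.5];print(ns,p,r.fun)
pts=T(p,[[-.126,0,.094],[-.138,.022,.094],[-.138,-.022,.094],[-.096,0,.119]])
print(pts,proj(cs['top'],pts))
c=cs['top'];im=c['color'][200:260,300:380,::-1];
print('yellow center', c['color'][242,342])
y=(c['color'][...,0].astype(int)-c['color'][...,2]>110);y[:225]=0;y[255:]=0;y[:,:325]=0;y[:,360:]=0
rr,cc=np.where(y);print(rr.min(),rr.max(),cc.min(),cc.max())
for q,z in(('stamp',.08),('cup',.06),('cutter',.04),('jar',.085)):
    for d in look_for('top',q)[:2]: print(q,d['conf'],back(c,d['pixel'][::-1],z))
print('jar px',back(c,(419,223),.085))
for n,c in cs.items():
    im=np.ascontiguousarray(c['color'][:,:,::-1]);im=cv2.resize(im,None,fx=4,fy=4,interpolation=cv2.INTER_CUBIC)
    B=T(p,np.r_[L,L*[1,1,0],pts*0+0][:8])
    for Q in(T(p,L),pts[:3],T(p,[[-.075,-.095,0],[-.075,.095,0],[.075,.095,0],[.075,-.095,0]])): cv2.polylines(im,[np.round((proj(c,Q)+.5)*4).astype(int)],True,(0,255,0),1)
    o=(1000,560) if n=='top' else (600,500)
    cv2.imwrite(f'pics/fit_{n}.png',im[o[1]:o[1]+520,o[0]:o[0]+800])
```

```text
scene [ 218  157  114   56 3394]
top [ 304  164   77   62 4463]
['top'] [ 0.59394295 -0.03735183 -0.14005733] 451.5176470588235
['scene'] [ 0.59533242 -0.03971322 -0.15082911] 86.39215686274511
['top', 'scene'] [ 0.5956631  -0.03962224 -0.14683199] 523.3960784313725
[[ 0.47101892 -0.02118782  0.094     ]
 [ 0.46236676  0.00233111  0.094     ]
 [ 0.45592934 -0.04119543  0.094     ]
 [ 0.50069611 -0.02557697  0.119     ]] [[342.30864149 244.11206948]
 [333.02713172 248.95153147]
 [351.52047785 249.35522979]
 [343.07295335 230.14300967]]
yellow center [151 130  57]Traceback (most recent call last):
  File "<stdin>", line 22, in <module>
    return umr_minimum(a, axis, None, out, keepdims, initial, where)
ValueError: zero-size array to reduction operation minimum which has no identity
```

```bash
cat >> h.py <<'E'
BOX=np.array([.595,-.039,-.146])
def plan(loc_tip,tilt=0,tips=.0726,quiet=False):
    """tip target in box coords; tool x along box y, tool z down (tilt: body leans to -x of box)"""
    o=get_obs(); R0=Rq(o['tool_rot']); c,s=np.cos(BOX[2]),np.sin(BOX[2])
    bx=np.array([c,s,0]);by=np.array([-s,c,0])
    z=np.array([0,0,-1.])*np.cos(tilt)+bx*np.sin(tilt); x=by; y=np.cross(z,x); G=np.c_[x,y,z]
    P=T(BOX,loc_tip)[0]-z*tips
    print('t',o['t'],'d',np.round(R0.T@(P-o['eef_pos'])/.025,2),'rot',np.round(np.degrees(R.from_matrix(R0.T@G).as_rotvec())/10,2),'TCP',P, o['eef_pos'])
def tip(tips=.0726):
    o=get_obs();R0=Rq(o['tool_rot']);P=o['eef_pos']+R0[:,2]*tips; c,s=np.cos(BOX[2]),np.sin(BOX[2]);d=P-[BOX[0],BOX[1],0]
    print('tip box',np.round([c*d[0]+s*d[1],-s*d[0]+c*d[1],d[2]],4),'F',np.round(o['contact_force'],2),'w',o['gripper_width'],'t',o['t'])
E
python3 - <<'E'
from h import *
c=read_camera('top')
tip();plan([-.130,0,.2])
im=c['color'][150:270,230:450,::-1].copy();im=cv2.resize(im,None,fx=3.6,fy=3.6,interpolation=cv2.INTER_CUBIC)
for Q in ([[-.083,-.093,.113],[-.083,.093,.113],[.072,.093,.113],[.072,-.093,.113]],[[-.096,-.022,.094],[-.096,.022,.094],[-.138,.022,.094],[-.138,-.022,.094]]):
    u=(proj(c,T(BOX,np.array(Q)))-[230,150]+.5)*3.6; cv2.polylines(im,[np.round(u).astype(int)],True,(0,255,0),1)
cv2.imwrite('pics/fit1.png',im)
for q,px,z in(('jar',(419,223),.085),('stamp',(272,215),.08),('cup',(265,168),.065),('cutter',(412,174),.04)):print(q,back(c,px,z))
E
```

```text
tip box [-0.4223  0.6047  0.2313] F [ 0.61  0.07 -0.83] w 1.000532696144265 t 1.05
t 1.05 d [-20.41  17.47   1.25] rot [-0.   -0.   -1.48] TCP [ 0.46638308 -0.02008736  0.2726    ] [0.26521619 0.62071937 0.3038975 ]
jar [ 0.4995227  -0.21423571  0.085     ]
stamp [0.56499377 0.13947325 0.08      ]
cup [0.69212201 0.14622129 0.065     ]
cutter [ 0.63543362 -0.23190423  0.04      ]
```

View pics/fit1.png

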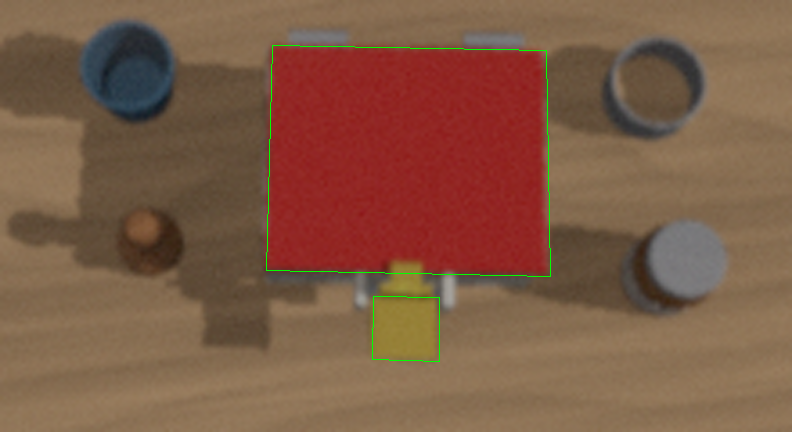

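The overlay matches the lid and tab within a pixel. I'll move above the tab with the jaws shut.

Call:
{"api": "apply_moves", "payload": {"moves": [[[-1.5, 1.3, 0], [0, 0, -0.3], -1], [[-3.1, 2.6, 0], [0, 0, -0.6], -1], [[-4.6, 3.9, 0], [0, 0, -1], -1], [[-6.2, 5.3, 0], [0, 0, -1.48], -1], [[-7.8, 6.7, 0], [0, 0, -1.48], -1], [[-9.4, 8, 0], [0, 0, -1.48], -1], [[-11, 9.4, 0], [0, 0, -1.48], -1], [[-12.6, 10.8, 0], [0, 0, -1.48], -1], [[-14.2, 12.1, 0], [0, 0, -1.48], -1], [[-15.8, 13.5, 0], [0, 0, -1.48], -1], [[-17.4, 14.9, 0], [0, 0, -1.48], -1], [[-19, 16.2, 0], [0, 0, -1.48], -1], [[-20, 17.1, 0], [0, 0, -1.48], -1], [[-20.4, 17.5, 0], [0, 0, -1.48], -1], [[-20.4, 17.5, 0], [0, 0, -1.48], -1], [[-20.4, 17.5, 0], [0, 0, -1.48], -1]]}}

```text
t: 3.05
eef_pos: [0.4669, -0.0186, 0.3038]
tool_rot: [-0.0, 0.756, 0.655, -0.0]
contact_force: [-0.5, -0.8, -0.1]
gripper_width: 0.004
```

Run:
```python
from h import *
tip();plan([-.130,0,.100]);save('scene','s2.png');save('wrist','w2.png');tip()
import station;print(tcp_to_tips)
```

```text
tip box [-0.1298  0.0016  0.2312] F [-0.46 -0.79 -0.14] w 0.004143928168948728 t 3.05
t 3.05 d [-0.07 -0.01  5.25] rot [-0.   -0.    0.02] TCP [ 0.46638308 -0.02008736  0.1726    ] [ 0.46689583 -0.018553    0.30375404]
tip box [-0.1297  0.0015  0.2312] F [ 0.32 -1.02  0.36] w -0.0023802486535710486 t 3.15
0.0726
```

View pics/s2.png

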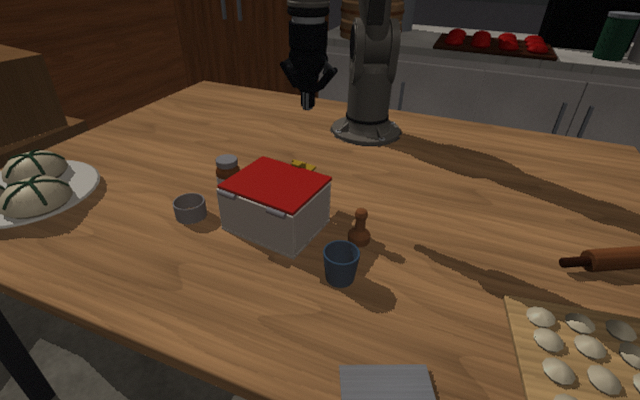

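View pics/w2.png

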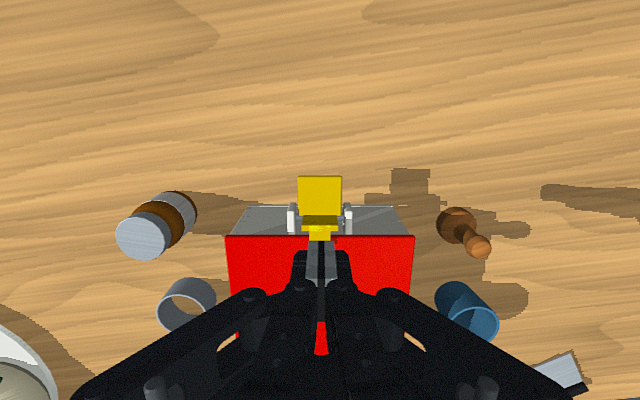

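The gripper is centred above the tab, which sits at about (195,320) in the wrist view. I'll descend to just above it.

Call:
{"api": "apply_moves", "payload": {"moves": [[[-0.07, 0, 1], [0, 0, 0], -1], [[-0.07, 0, 2.3], [0, 0, 0], -1], [[-0.07, 0, 3.5], [0, 0, 0], -1], [[-0.07, 0, 4.5], [0, 0, 0], -1], [[-0.07, 0, 5], [0, 0, 0], -1], [[-0.07, 0, 5.2], [0, 0, 0], -1], [[-0.07, 0, 5.2], [0, 0, 0], -1]]}}

```text
t: 4.03
eef_pos: [0.4672, -0.0217, 0.1742]
tool_rot: [0.0, 0.757, 0.654, 0.0]
contact_force: [0.5, -0.4, -0.6]
gripper_width: 0.002
```

Run:
```python
from h import *
tip();c=save('scene','s3.png');w=save('wrist','w3.png');print(w['hand_eye'])
```

```text
tip box [-0.129  -0.0015  0.1016] F [ 0.52 -0.41 -0.6 ] w 0.001538900082674995 t 4.025
[[ 9.99999373e-01 -9.85411506e-04  5.32520468e-04 -2.17910265e-04]
 [-7.64101666e-04 -9.47772758e-01 -3.18945475e-01 -8.13452089e-02]
 [ 8.19000933e-04  3.18944868e-01 -9.47772916e-01 -7.04681912e-02]
 [ 0.00000000e+00  0.00000000e+00  0.00000000e+00  1.00000000e+00]]
```

View pics/w3.png

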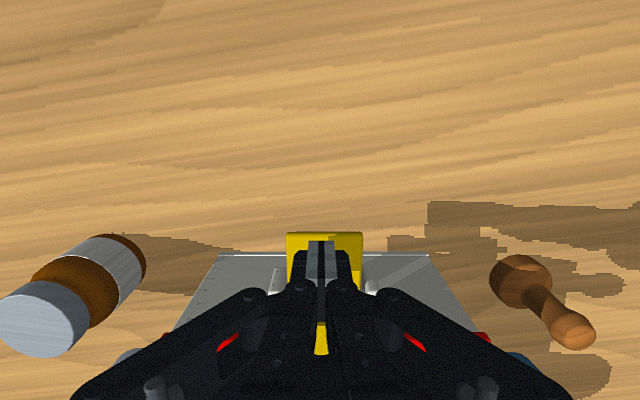

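Call:
{"api": "apply_moves", "payload": {"moves": [[[0, 0, 0.2], [0, 0, 0], -1], [[0, 0, 0.4], [0, 0, 0], -1], [[0, 0, 0.55], [0, 0, 0], -1], [[0, 0, 0.7], [0, 0, 0], -1], [[0, 0, 0.75], [0, 0, 0], -1], [[0, 0, 0.75], [0, 0, 0], -1]]}}

```text
t: 4.88
eef_pos: [0.4663, -0.0217, 0.1554]
tool_rot: [-0.001, 0.757, 0.654, -0.0]
contact_force: [-5.5, 2.2, 12.6]
gripper_width: 0.001
```

Run:
```python
from h import *
tip();c=save('scene','s4.png')
```

```text
tip box [-0.1299 -0.0016  0.0828] F [-5.49  2.17 12.6 ] w 0.0007915941945412244 t 4.875
```

View pics/s4.png

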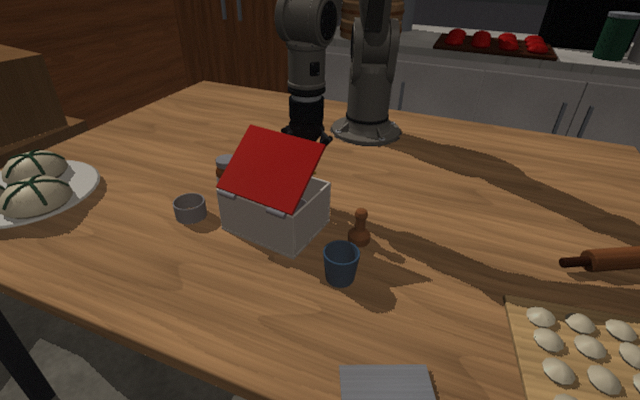

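The lid has popped up, with its red plate tilted. Now I'll release the tab, backing off up and towards the robot, then rise with pauses.

Call:
{"api": "apply_moves", "payload": {"moves": [[[0, -0.1, -0.4], [0, 0, 0], -1], [[0, -0.5, -1], [0, 0, 0], -1], [[0, -0.8, -1.6], [0, 0, 0], -1], [[0, -0.8, -1.6], [0, 0, 0], -1], [[0, -0.8, -1.6], [0, 0, 0], -1], [[0, -0.8, -1.6], [0, 0, 0], -1], [[0, -0.8, -1.6], [0, 0, 0], -1], [[0, -0.8, -1.6], [0, 0, 0], -1]]}}

```text
t: 5.92
eef_pos: [0.4471, -0.0191, 0.1949]
tool_rot: [-0.0, 0.757, 0.654, -0.0]
contact_force: [0.3, -0.5, 0.8]
gripper_width: 0.002
```

Run:
```python
from h import *
tip();c=save('scene','s5.png');t=save('top','t5.png')
for a in(.5,.65,.8):
    for y in(-.093,.093): print(a,proj(t,T(BOX,[[.072-.155*np.cos(a)-.008*np.sin(a)*0,y,.105+.155*np.sin(a)]])),proj(c,T(BOX,[[.072-.155*np.cos(a),y,.105+.155*np.sin(a)]])))
plan([-.11,0,.175])
im=cv2.imread('pics/s5.png')[100:260,150:400];cv2.imwrite('pics/s5z.png',cv2.resize(im,None,fx=3,fy=3))
```

```text
tip box [-0.1493 -0.0018  0.1223] F [ 0.32 -0.48  0.76] w 0.002353978268096397 t 5.925
0.5 [[386.83667914 213.08225644]] [[255.61061448 132.05600139]]
0.5 [[302.69246652 211.38669415]] [[329.16911964 152.47500278]]
0.65 [[388.27593629 205.6981277 ]] [[251.32931196 125.67267881]]
0.65 [[302.55070231 203.98521215]] [[326.43008224 145.98505909]]
0.8 [[389.56916155 196.98342317]] [[246.07574058 120.33483987]]
0.8 [[302.47383643 195.26050679]] [[322.79188623 140.66928005]]
t 6.025 d [ 0.07  1.57 -2.1 ] rot [-0.  0.  0.] TCP [ 0.4861703 -0.022997   0.2476   ] [ 0.44709004 -0.01902871  0.19501653]
```

View pics/s5z.png

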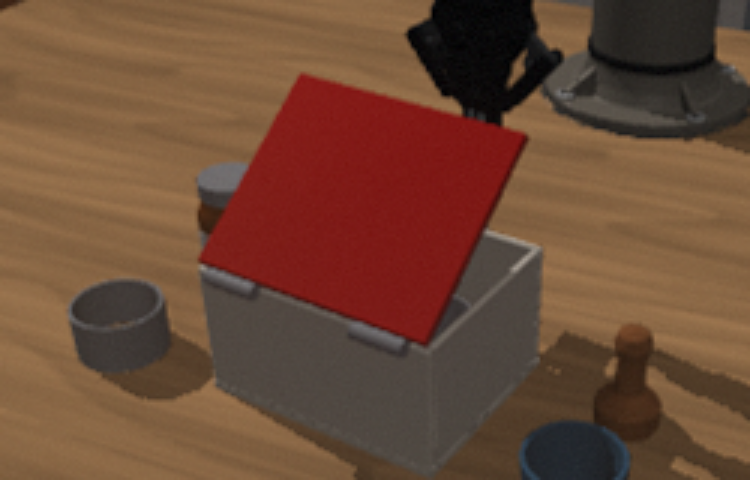

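View pics/t5.png

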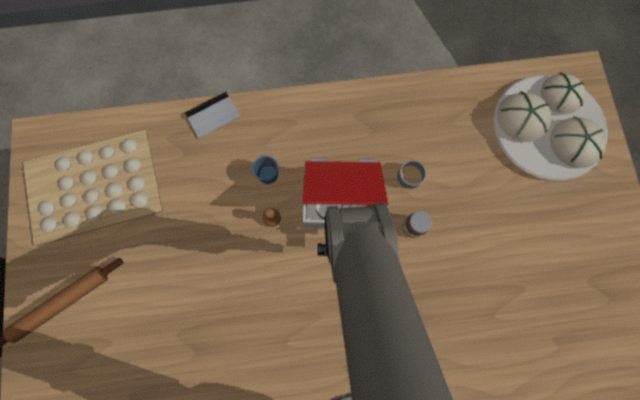

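The lid is standing free at about 0.65 rad (its far corner is at (250,124) in the scene view) and the robot is clear of it. Next I'll start the push at the front edge, following the arc.

Call:
{"api": "apply_moves", "payload": {"moves": [[[0, 0, -0.9], [0, 0, 0], -1], [[0, 0.5, -1.7], [0, 0, 0], -1], [[0, 1.3, -1.7], [0, 0, 0], -1], [[0, 2, -1.7], [0, 0, 0], -1], [[0, 2.6, -1.7], [0, 0, 0], -1], [[0, 3.1, -1.7], [0, 0, 0], -1], [[0, 3.5, -1.75], [0, 0, 0], -1], [[0, 3.8, -2.0], [0, 0, 0], -1], [[0, 4.1, -2.3], [0, 0, 0], -1], [[0, 4.4, -2.55], [0, 0, 0], -1], [[0, 4.6, -2.75], [0, 0, 0], -1], [[0, 4.6, -2.75], [0, 0, 0], -1]]}}

```text
t: 7.52
eef_pos: [0.5615, -0.0358, 0.2643]
tool_rot: [0.0, 0.757, 0.654, 0.0]
contact_force: [-0.6, -0.3, 0.7]
gripper_width: -0.002
```

Run:
```python
from h import *
tip();c=save('scene','s6.png')
im=cv2.imread('pics/s6.png')[60:260,150:400];cv2.imwrite('pics/s6z.png',cv2.resize(im,None,fx=3,fy=3))
```

```text
tip box [-0.0335 -0.0017  0.1917] F [-0.58 -0.32  0.71] w -0.0017663624918150796 t 7.525
```

View pics/s6z.png

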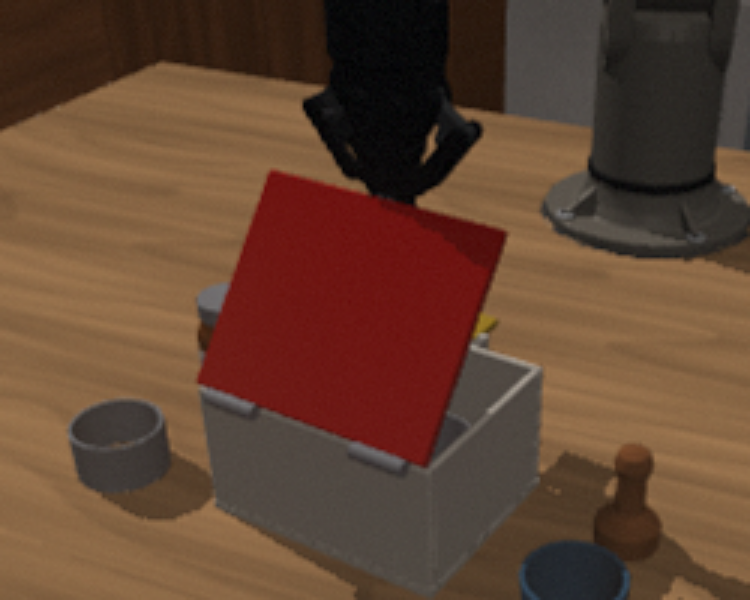

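The lid has risen to about 0.9 rad with the finger behind its front edge. I'll carry it on over upright.

Call:
{"api": "apply_moves", "payload": {"moves": [[[0, 0.4, -0.3], [0, 0, 0], -1], [[0, 0.8, -0.55], [0, 0, 0], -1], [[0, 1.2, -0.75], [0, 0, 0], -1], [[0, 1.55, -0.95], [0, 0, 0], -1], [[0, 2, -1.1], [0, 0, 0], -1], [[0, 2.4, -1.2], [0, 0, 0], -1], [[0, 2.8, -1.3], [0, 0, 0], -1], [[0, 3.2, -1.35], [0, 0, 0], -1], [[0, 3.5, -1.35], [0, 0, 0], -1], [[0, 3.8, -1.35], [0, 0, 0], -1], [[0, 4.1, -1.35], [0, 0, 0], -1], [[0, 4.3, -1.35], [0, 0, 0], -1], [[0, 4.5, -1.35], [0, 0, 0], -1], [[0, 4.5, -1.35], [0, 0, 0], -1]]}}

```text
t: 9.32
eef_pos: [0.6724, -0.052, 0.2976]
tool_rot: [0.0, 0.757, 0.654, -0.0]
contact_force: [-0.2, -0.8, -0.1]
gripper_width: -0.003
```

Run:
```python
from h import *
tip();c=save('scene','s7.png')
im=cv2.imread('pics/s7.png')[60:260,150:400];cv2.imwrite('pics/s7z.png',cv2.resize(im,None,fx=3,fy=3))
```

```text
tip box [ 0.0785 -0.0016  0.225 ] F [-0.19 -0.76 -0.11] w -0.0025668262608686456 t 9.325
```

View pics/s7z.png

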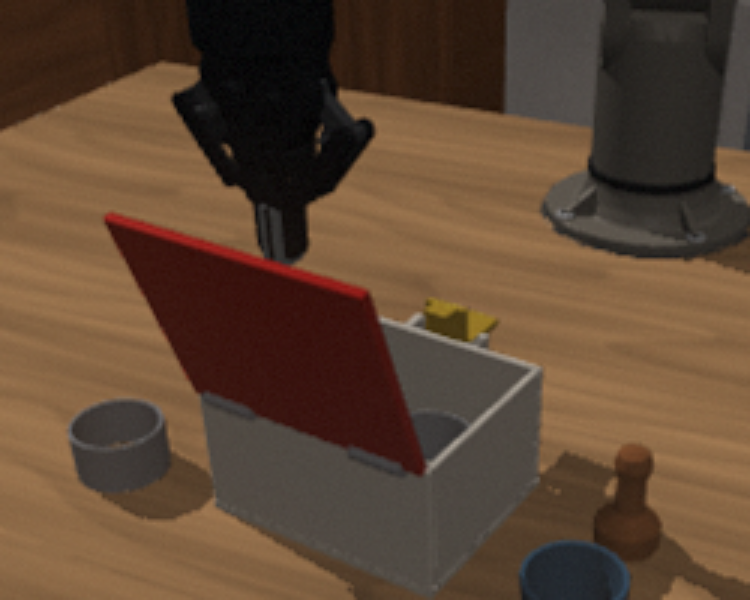

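The lid has gone over backwards past upright. I'll back the arm away.

Call:
{"api": "apply_moves", "payload": {"moves": [[[0, -0.8, -0.3], [0, 0, 0], -1], [[0, -2, -1], [0, 0, 0], -1], [[0, -3, -2], [0, 0, 0], -1], [[0, -4, -2.5], [0, 0, 0], -1], [[0, -5, -2.5], [0, 0, 0], -1], [[0, -6, -2.5], [0, 0, 0], -1], [[0, -6, -2.5], [0, 0, 0], -1], [[0, -6, -2.5], [0, 0, 0], -1]]}}

```text
t: 10.38
eef_pos: [0.5244, -0.0302, 0.3605]
tool_rot: [0.0, 0.757, 0.654, 0.0]
contact_force: [0.1, 1.3, 0.3]
gripper_width: -0.001
```

Run:
```python
from h import *
tip();c=save('scene','s8.png');t=save('top','t8.png')
im=c['color'][60:260,150:400,::-1].copy();im=cv2.resize(im,None,fx=3,fy=3)
for a,col in((1.75,(0,255,255)),(1.9,(0,255,0))):
    s,k=np.sin(a),np.cos(a);P=[[.072-.155*k,y,.105+.155*s] for y in(-.093,.093)]
    u=(proj(c,T(BOX,P))-[150,60]+.5)*3; cv2.polylines(im,[np.round(u).astype(int)],False,col,1)
cv2.imwrite('pics/s8z.png',im)
for q,px,z in(('jar',(419,223),.085),('stamp',(272,215),.08),('cup',(265,168),.065),('cutter',(412,174),.04)):
    print(q,px,[np.round(d['pixel'][::-1]) for d in look_for('top',q)][:2])
```

```text
tip box [-0.0711 -0.0016  0.2879] F [0.12 1.33 0.33] w -0.0014893742918528118 t 10.375
jar (419, 223) []
stamp (272, 215) [array([271., 220.])]
cup (265, 168) [array([262., 169.])]
cutter (412, 174) [array([272., 219.])]
```

View pics/s8z.png

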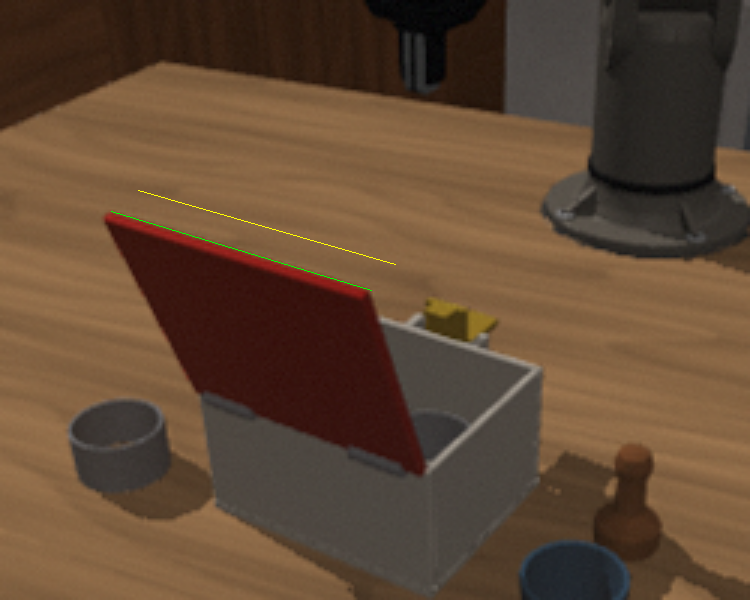

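View pics/t8.png

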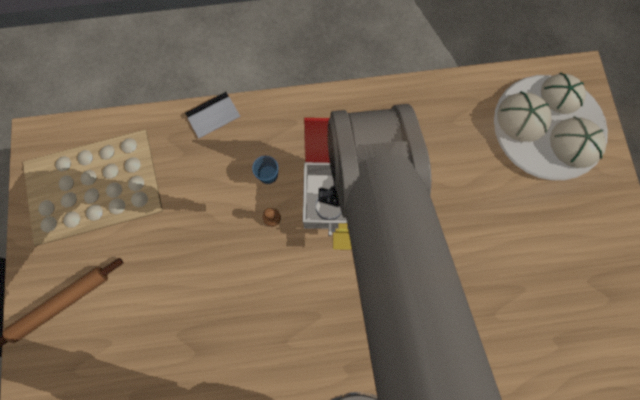

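The lid's front edge lies on the drawn 1.9 rad line. The tab's outer edge is back at row 249 in the top view, and the robot is clear. I'll hand in.

```bash
python3 -c "
from h import *
print(hand_in());tip()"
```

```text
the job is handed in; nothing more can be done
None
the job is handed in; nothing more can be done
```

I pressed the release tab with the shut fingertips and the lid sprang up to about 0.65 rad. The arm stood clear of it for roughly half a second. I then pushed the lid's front edge up and over in an arc, backed the arm away and handed in at about 10.5 s of the 42 s allowed.

**What the last checks showed:**
- **Lid:** its front edge lies on the line drawn for 1.9 rad, so it is fully open.
- **Tab:** it looks back at rest in the pictures. I judged this by eye and took no angle.
- **Robot:** it hangs free, well clear of the box. The force reading was within about 1.4 N, similar to its noise in free air.
- **Stamp and cup:** both were found where they stood at the start.

**What I could not confirm:**
- **Jar:** it was hidden by the arm and lid in the last pictures, and the network did not find it.
- **Ring cutter:** the network's only report for it was really the stamp, but the scene picture shows the cutter standing in its place.

The tool never came near the jar or the cutter.

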